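# Lock the clamping toggle into the key vise

## Robot

A 6-joint arm with a two-finger parallel gripper is mounted at the origin on the work surface. World frame = base frame: x ahead of the robot, y to its left, z up, the work surface at z = 0. Lengths are in m, angles in degrees, forces in N, time in s.
With the tool pointing down it reaches from about 0.4 to 0.825 m from the base axis. Payload 7 kg.
Tool frame: the origin (TCP) lies midway between the tips of the shut fingers; the grasp point (between the pads) lies 19 mm behind it; z points along the fingers, x is the direction in which the jaws open and shut, and the axes are right-handed (so a half turn about z gives the same grasp; the last joint's range is limited). The gripper opens to 88 mm and grips with 3 to 60 N. Pads are 19 mm wide; open, the fingers measure 130 mm over their backs; the gripper's body (78 mm by 193 mm) begins 47 mm behind the grasp point.
Start: joints at [-60.441, 20.546, 0.682, 0, -70.136, -16.507], TCP at [0.152, -0.658, 0.205] pointing down, gripper open.
Joint ranges: [-176.03, 176.03], [-82.01, 121.73], [-58.28, 71.71], [-173.87, 95.51], [-174.79, -0.11], [-173.66, 173.66]. Speed limits (degrees/s): [136.94, 136.94, 172.46, 180, 180, 180].

## Interface

Orientations are given as [roll, pitch, yaw] about the fixed x, y, z axes, in that order (R = Rz(yaw) Ry(pitch) Rx(roll)).
In Python, from plant import * gives the robot as it stands. The module is installed in compiled form; this text tells all that it offers.
- The arm moves only by the shell command python3 -m pendant 'ROWS' [OPENING]. ROWS is JSON, a list that holds one entry, the list of rows, each a list of 6 numbers: the shift along the world's x, y, z in mm, then the turn, a rotation vector about the world's x, y, z in degrees. A call has 1 to 10 rows; each row is the pose to reach, as a shift and turn from the pose commanded when the call began; what a row does not reach only later rows make up. A row lasts 1/8 s, in which the tool goes at most 62.5 mm and 10.7 degrees, less where a joint would pass 70% of its speed; a pose out of reach is approached as far as the arm can. A call with a gripper value outside its range is refused whole. OPENING is the closure, from -1 (fully open) to 1 (shut), set as the call begins (- or left out, the last holds). The fingers move at their own pace and stop on an object; the grip force is fixed at half the most. Time passes only in rows, so rows that repeat a pose let the fingers close. It gives the time, the measured TCP pose, the force and the opening at its end, in the units of the state.
- get_obs(): the state, without advancing time (a new reading comes with each control period).
- snapshot(name): name is "scene" or "top"; returns a dict with "pixels" (384x512x3 uint8, red, green, blue), "depth" (384x512 float32, m along the optical axis (not along the pixel's ray), 0 where there is no reading), "fx", "fy", "cx", "cy" (pixels), "dist" ([k1, k2, p1, p2, k3] as OpenCV has them; the pictures are not rectified), "pose" (4x4, takes a point from camera to world coordinates). Camera axes: x right, y down, z forward; pixel columns grow to the right and rows downward; lengths in m; the calibration is good to about 2 mm. A picture is of the moment at which its call begins.
- close_job(): hands the job in, once; it reports no verdict.
The state is a dict: "clock": time; "joint_pos": joint angles; "qvel": joint speeds; "tau": joint torques, N m; "tool_pos": TCP position; "orientation": TCP orientation; "force": force on the tool from outside, world axes, zero at the start; "moment": the same for the moment, N m; "opening": finger opening in m.
Only numpy, scipy, OpenCV 4.12 (cv2) and the standard library are available. Lean on these libraries where they do the work, as an engineer would, in place of code of your own. Each camera call takes 0.05 s, during which the arm holds its last target. There are 200 camera calls.

## Task

Take the black-handled T-toggle out of its stand and fit it to the key vise: pass its crossbar down through the slot in the vise's steel plate, push it in against the spring, give it a quarter turn either way and let it rise into its groove so that it stays locked upright, then let go. The slot has to be found by feel or by eye; be gentle with the vise (under about 30 newtons), and leave the padlock, brush and tin where they are.

Things in the scene. Friction and masses are not known exactly. Their poses are not given: they have to be found in the camera images.
- toggle: T-toggle, 58 mm tall, about 80 g, upright. Origin: centre of its crossbar's underside. Going up: steel crossbar 26 (x) x 7 (y) mm, z 0-6; shank 6.8 mm diameter, 6-20; round collar 32 mm diameter, 20-24; flat black handle to grip, 38 mm along x, 14 mm thick along y, 24-58, so parallel to the crossbar. It starts hanging by its collar in the stand, origin 25 mm above the table.
- stand: Light wooden stand, fixed, 70 (x) x 50 (y) x 45 mm high, origin at the centre of its underside; a 31 x 12 mm pocket along its x, 30 mm deep, open at the top, in which the toggle hangs upright with its x along the stand's x.
- vise: Grey key vise base, fixed, foot 128 (x) x 90 (y) mm; origin: centre of its underside. On it a steel plate 100 x 74 mm, 9 mm thick, upper face at z = 60 mm, with one sharp-edged slot along x, 31 x 10.5 mm, and a 5 mm rib near each end. The plate is set off-centre by up to 8 mm either way along the vise's y (unknown, does not shift in use), so the slot's centre is at x = 0, y = -8 to 8 mm.
- vise_groove (a point): Point on the vise's axis 54 mm above its underside, at the roof of the groove (3 mm deep, 11 mm wide, 32 mm long) in the plate's underside, which crosses the slot's middle at right angles, along the vise's y; it is shifted along y with the slot. Locked, the crossbar's top is pressed up against this roof: toggle origin 48 mm above the vise's underside (45 mm if turned but not in the groove).
- vise_pad (a point): Point on the vise's axis 51 mm above its underside, where the flat sprung pad under the plate has its top when free. It pushes up with 3 N there and 0.6 N more per mm pressed down. The crossbar is below the plate and free to turn with the toggle's origin under 45 mm above the vise's underside; at 40 mm the collar meets the plate. Pushed in but not turned, it rises back to 51 mm.
- padlock: Brass padlock standing on the table, 44 x 22 mm, 63 mm tall; origin at the centre of its underside. To be left alone.
- brush: Small hand brush, 160 mm long, lying on the table beyond the work; origin under its middle. To be left alone.
- tin: Open aluminium cup, 70 mm across, 45 mm high, standing beyond the work; origin at the centre of its underside. To be left alone.
Things that resemble listed ones, but are neither listed nor needed, are in the scene too. Of the things that look like the toggle, the smaller one is meant. There is more than one size of the vise; the one meant has the size given above.

How it is judged:
By the outcome, as a careful person would: the job done as asked, in the order asked, and still so for the second after the job is handed in, with the robot touching nothing.
It also fails if it takes over 64 s, if anything falls off the work surface, if the arm or the gripper's body presses on something with over 40 N, if the wrist force passes 120 N, or if a joint passes its speed limit or range.

## Working session

There is one attempt and no reset: what is moved stays moved. The work goes in short steps, Python scripts to look and compute and a shell command to move; the robot and the scene stay as the last step left them, time stands still between calls to the robot, and variables do not carry over. Pictures are saved under pics/ and viewed, about 8 in all and at most 12, crops included, and the job is handed in when it is done.

```bash
mkdir -p pics; cat > h.py <<'E'
from plant import *
import numpy as np, cv2, pickle
def snap(n,f):
    s=snapshot(n); pickle.dump(s,open(f+'.pkl','wb')); cv2.imwrite('pics/'+f+'.png',s['pixels'][:,:,::-1]); return s
def load(f): return pickle.load(open(f+'.pkl','rb'))
def K(s): return np.array([[s['fx'],0,s['cx']],[0,s['fy'],s['cy']],[0,0,1.]])
def ray(s,uv):
    p=cv2.undistortPoints(np.array(uv,float).reshape(-1,1,2),K(s),np.array(s['dist'],float)).reshape(-1,2)
    return np.c_[p,np.ones(len(p))]
def plane(s,uv,z):
    T=np.array(s['pose']); d=ray(s,uv)@T[:3,:3].T; o=T[:3,3]
    return o+d*((z-o[2])/d[:,2])[:,None]
def pts(s):
    h,w=s['depth'].shape; u,v=np.meshgrid(np.arange(w),np.arange(h)); r=ray(s,np.c_[u.ravel(),v.ravel()])
    T=np.array(s['pose']); return ((r*s['depth'].reshape(-1,1))@T[:3,:3].T+T[:3,3]).reshape(h,w,3)
E
python3 - <<'E'
from h import *
a=snap('scene','s0');b=snap('top','t0')
for s in(a,b):print(np.round(s['pose'],3),s['fx'],s['cx'],s['cy'],s['dist'])
print(get_obs())
E
```

```text
[[-0.697  0.594 -0.402  0.929]
 [ 0.717  0.573 -0.396  0.405]
 [-0.005 -0.565 -0.825  0.818]
 [ 0.     0.     0.     1.   ]] 438.6895425649911 251.2222072553937 190.51662407727554 [0.0203992 0.        0.        0.        0.       ]
[[-0.011 -0.997  0.078  0.506]
 [-1.     0.01  -0.014  0.046]
 [ 0.014 -0.078 -0.997  0.927]
 [ 0.     0.     0.     1.   ]] 364.5277448494249 251.20741687713783 188.448026488215 [-0.02716805  0.          0.          0.          0.        ]
{'clock': 0.1, 'joint_pos': array([-6.04423790e+01,  2.05867300e+01,  6.38673817e-01, -1.71028157e-02,
       -7.01373743e+01, -1.65070244e+01]), 'qvel': array([-0.02248616, -0.12575877,  0.18832488,  0.10391009, -0.05329694,
        0.02928276]), 'tau': array([-1.80111580e-03, -5.84161270e+01,  2.93752635e+01,  7.01556846e+00,
        1.02214603e-02, -5.90056379e-05]), 'tool_pos': array([ 0.15227834, -0.65710447,  0.20442254]), 'orientation': array([-1.79991140e+02, -8.64781816e-02,  1.03044767e+02]), 'force': array([ 0.76500273, -0.04865363,  0.154389  ]), 'moment': array([ 0.00634653, -0.0292826 ,  0.0269718 ]), 'opening': 0.08767140902139445}
```

View pics/s0.png

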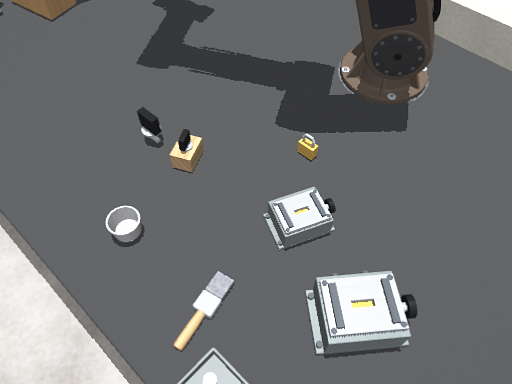

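View pics/t0.png

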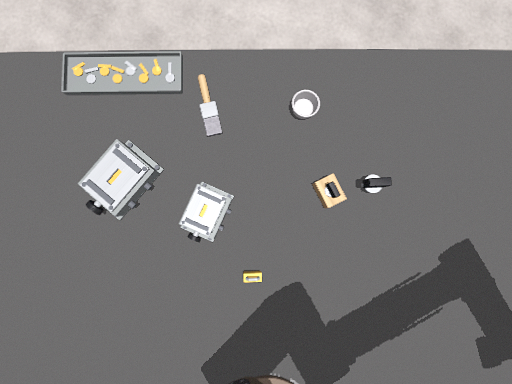

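The two views show these look-alikes:
- **Toggles:** one in the wooden stand, scene (184,140) and top (333,189). A larger one is outside it at scene (150,122) and top (375,183).
- **Vises:** a small one at top (207,211) and scene (303,215), and a large one at top (120,178).

I choose the toggle in the stand and the small vise. A crop and sizes will check both.

```bash
python3 - <<'E'
from h import *
a=load('s0');b=load('t0')
A=cv2.resize(a['pixels'][95:185,120:230],None,fx=4,fy=4,interpolation=2)
B=cv2.resize(b['pixels'][165:215,300:400],None,fx=4,fy=4,interpolation=2)
C=cv2.resize(b['pixels'][175:250,170:245],None,fx=4,fy=4,interpolation=2)
im=np.zeros((600,760,3),np.uint8);im[:360,:440]=A;im[360:560,:400]=B;im[:300,450:750]=C
D=cv2.resize(a['pixels'][175:250,260:340],None,fx=3.75,fy=3.75,interpolation=2);im[310:310+D.shape[0],450:450+D.shape[1]]=D
cv2.imwrite('pics/c0.png',im[:,:,::-1])
for n,s,rects in(('scene',a,dict(stand=(160,120,210,178),big=(130,100,165,145),vise=(258,180,345,255))),('top',b,dict(stand=(308,168,352,214),big=(355,165,395,200),vise=(172,175,240,250),vbig=(75,130,165,225)))):
    P=pts(s);hsv=cv2.cvtColor(s['pixels'],cv2.COLOR_RGB2HSV)
    for k,(x0,y0,x1,y1) in rects.items():
        p=P[y0:y1,x0:x1].reshape(-1,3);h=hsv[y0:y1,x0:x1].reshape(-1,3)
        print(n,k,'z hist',np.histogram(p[:,2],bins=np.arange(-.005,.14,.005))[0])
        for nm,lo,hi in((('foot/all'),.012,.2),('z38-48',.038,.048),('z52-66',.052,.067),('z75+',.075,.2)):
            q=p[(p[:,2]>lo)&(p[:,2]<hi)]
            if len(q)>8:
                r=cv2.minAreaRect((q[:,:2]*1000).astype(np.float32));print('  ',nm,len(q),np.round(r[0],1),np.round(r[1],1),round(r[2],1),'z',np.round(np.median(q[:,2]),4))
E
```

```text
scene stand z hist [ 807 1151   47   46   42   53   43   44   56  177  209   24   20   19
   22   18   20   79    8    0    0    0    0    0    0    0    0    0
    0]
   foot/all 865 [ 578.9 -191. ] [ 77.8 121.9] 20.3 z 0.0448
   z38-48 370 [ 581.6 -182.1] [ 71.6 103.7] 28.6 z 0.0448
   z52-66 56 [ 579.5 -194.2] [37.6 89.3] 17.1 z 0.0597
   z75+ 107 [ 568.2 -160.8] [39.5 15. ] 27.2 z 0.0824
scene big z hist [447 612  24   4   0   0   5  43  45  29  26  28  29  25  26  31  29 141
  24   0   0   0   0   0   0   0   0   0   0]
   foot/all 482 [ 588.1 -268.1] [40.9 59.7] 21.8 z 0.0668
   z38-48 56 [ 592.4 -265.2] [16.  56.9] 19.4 z 0.0434
   z52-66 78 [ 592.7 -263.9] [18.6 55.7] 23.5 z 0.0593
   z75+ 194 [ 585.4 -268.1] [21.5 58.2] 2.7 z 0.0828
scene vise z hist [1720 1815  249  106   71   81   78  105  108  110  181  318  678  741
  130    0    0    0    0    0    0    0    0    0    0    0    0    0
    0]
   foot/all 2666 [513.3 141.7] [101.9 138.5] 65.9 z 0.0584
   z38-48 234 [511.6 148.4] [ 91.5 128.5] 64.7 z 0.0436
   z52-66 1635 [522.4 143.8] [ 89.8 104. ] 65.7 z 0.0601
top stand
[... 730 characters left out ...]
  183   80    9    5    9   37   48   33   78  301  395  743
  135    0    0    0    0    0    0    0    0    0    0    0    0    0
    0]
   foot/all 1819 [513.4 142.2] [100.2 137.9] 65.2 z 0.0599
   z38-48 69 [494.9 131.3] [ 65.9 127.8] 19.8 z 0.0441
   z52-66 1370 [521.4 143.9] [ 89.9 105.9] 65.3 z 0.0605
top vbig z hist [1615 2966  113  230   70   28   33   34   43   77  128   60   83   80
  567   98  998  950  338    1    0    0    0    0    0    0    0    0
    0]
   foot/all 3680 [594.7 354.4] [134.6 183.3] 49.4 z 0.0788
   z38-48 169 [581.8 340.2] [107.4 175.8] 59.0 z 0.0443
   z52-66 338 [593.5 363.4] [121.4 168.8] 49.9 z 0.0637
   z75+ 2287 [604.  354.7] [100.6 133.1] 49.6 z 0.0802
```

View pics/c0.png

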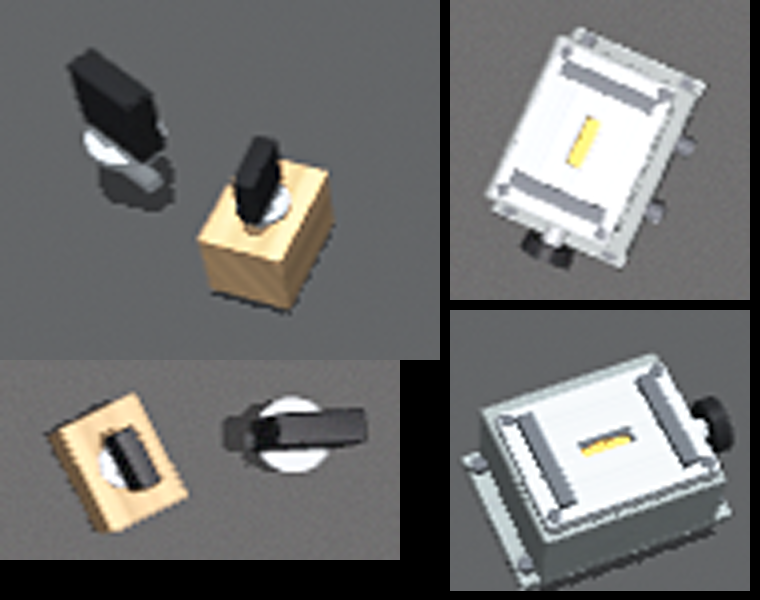

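The crop confirms the choice. The toggle in the stand has a 37.5 × 14 mm handle with its top at z = 83 mm, and the one outside is larger at 57 × 20 mm. The small vise's plate is at z = 60 mm with its long axis at about -25°; the yellow pad shows in the slot at crop (585,140). Next I measure the slot from both views.

```bash
python3 - <<'E'
from h import *
for n,f,c,r in(('scene','s0',(303,213),16),('top','t0',(204,210),12)):
    s=load(f);im=s['pixels'];hsv=cv2.cvtColor(im,cv2.COLOR_RGB2HSV)
    g=im.min(2)
    m=np.zeros(g.shape,np.uint8);x,y=c
    sub=(g<170);m[y-r:y+r,x-r:x+r]=sub[y-r:y+r,x-r:x+r]
    nn,L,st,ce=cv2.connectedComponentsWithStats(m)
    i=min(range(1,nn),key=lambda i:np.hypot(*(ce[i]-c))); m=(L==i)
    v,u=np.nonzero(m); p=plane(s,np.c_[u,v],.060)*1000
    q=p[:,:2];C=q.mean(0);w,V=np.linalg.eigh(np.cov((q-C).T));
    print(n,'slot',len(q),C.round(1),'size',np.sqrt(12*w).round(1),'ang',np.degrees(np.arctan2(V[1,1],V[0,1])).round(1))
    P=pts(s)
    # plate: bright pixels at 58-62.5mm
    k=(np.abs(P[...,2]-.0605)<.004)&(np.hypot(P[...,0]-.52,P[...,1]-.142)<.09)&(g>190)
    v,u=np.nonzero(k);q=plane(s,np.c_[u,v],.060)[:,:2]*1000
    R=cv2.minAreaRect(q.astype(np.float32));print(' plate',len(q),R,'z',np.median(P[k][:,2]))
    print(g[y-8:y+8,x-10:x+10])
E
```

```text
scene slot 59 [522.5 146.6] size [ 9.7 30.6] ang 154.3
 plate 1086 ((522.92626953125, 147.07919311523438), (74.01766967773438, 100.267822265625), 65.42998504638672) z 0.05998398435261487
[[247 246 245 245 245 246 246 247 247 248 248 249 253 255 253 249 245 242
  241 243]
 [245 245 245 247 247 248 248 248 250 253 255 252 191 145 127 206 247 246
  246 245]
 [246 247 248 248 248 250 253 255 252 191 148 114 113 110 128 217 252 246
  244 244]
 [247 248 250 253 255 251 190 146 113 111 110 116  95  92  83 116 211 248
  245 246]
 [250 255 252 192 147 112 117  94  86  70 107 132 129 132 121  81 159 251
  248 247]
 [241 142 113 112 119  85  82 117  82 132 129 127 122 152 213 221 252 249
  248 247]
 [238 170 110 107 106 135 132 129 126 123 152 216 236 247 248 249 248 247
  246 246]
 [250 240  74 132 129 127 124 152 219 236 247 247 247 247 247 247 247 247
  247 247]
 [245 250 192 123 153 219 237 246 247 247 247 247 247 247 247 247 247 247
  247 247]
 [245 246 250 234 246 246 247 247 247 247 247 247 247 247 247 247 246 246
  245 244]
 [247 247 246 247 246 247 247 247 248 248 247 247 247 246 246 2
[... 1296 characters left out ...]
 255 255
  254 254]
 [252 249 254 255 255 255 243 147 134 138 135 182 246 255 255 255 255 255
  254 255]
 [250 252 254 255 255 250 225 123 137 136 151 222 255 255 255 255 255 254
  255 255]
 [250 254 255 255 255 242 146 134 136 135 182 245 255 255 255 255 255 255
  255 254]
 [251 253 254 255 251 226 122 135 135 151 222 255 255 255 255 255 255 254
  255 253]
 [253 255 255 255 246 192 131 137 134 185 246 255 255 255 255 255 255 255
  255 255]
 [254 255 254 255 241 122 135 134 150 222 255 255 255 255 255 255 255 255
  253 255]
 [255 254 255 255 255 245 192 145 190 255 255 255 255 255 255 255 255 255
  255 255]
 [255 254 255 255 255 252 255 248 242 255 255 255 255 255 255 255 255 255
  255 255]]
```

```bash
python3 -m pendant '[[[60,70,0,0,0,2],[120,140,0,0,0,5],[180,210,0,0,0,8],[240,280,0,0,0,11],[300,350,0,0,0,13],[360,420,0,0,0,13],[416,497,-40,0,0,13],[416,497,-60,0,0,13],[416,497,-60,0,0,13],[416,497,-60,0,0,13]]]' -1
```

```text
clock: 1.35
tool_pos: [0.551, -0.1813, 0.1518]
orientation: [-180.0, -0.0, 116.1]
force: [0.8, -1.3, 0.6]
opening: 0.0873
```

Slot centre is about (523.0, 147.4) at -25.1°, and plate and slot agree in both views. The toggle is at (568.5, -160.5) and 26°. Descending to it.

```bash
python3 -m pendant '[[[0,0,0,0,0,0],[0,0,-20,0,0,0],[0,0,-50,0,0,0],[0,0,-80,0,0,0],[0,0,-91,0,0,0],[0,0,-91,0,0,0],[0,0,-91,0,0,0],[0,0,-91,0,0,0]]]' && python3 -m pendant '[[[0,0,0,0,0,0],[0,0,0,0,0,0],[0,0,0,0,0,0],[0,0,0,0,0,0],[0,0,0,0,0,0],[0,0,0,0,0,0],[0,0,0,0,0,0],[0,0,0,0,0,0]]]' 1
```

```text
clock: 2.35
tool_pos: [0.5508, -0.1832, 0.0624]
orientation: [179.9, 0.1, 116.1]
force: [-0.1, -0.2, -1.1]
opening: 0.0876
clock: 3.35
tool_pos: [0.5499, -0.183, 0.0613]
orientation: [-180.0, -0.0, 116.1]
force: [-2.1, 0.5, 2.5]
opening: 0.0131
```

That was my error: the first move was rate-limited and stopped about 28 mm short, and I went on without checking it. I'll open and look.

```bash
python3 -m pendant '[[[0,0,0,0,0,0],[0,0,0,0,0,0],[0,0,0,0,0,0],[0,0,0,0,0,0],[0,0,0,0,0,0],[0,0,0,0,0,0]]]' -1; python3 -m pendant '[[[0,0,30,0,0,0],[0,0,80,0,0,0],[0,0,80,0,0,0],[0,0,80,0,0,0]]]'
python3 - <<'E'
from h import *
a=snap('scene','s1');b=snap('top','t1')
im=np.zeros((600,800,3),np.uint8)
im[:400,:400]=cv2.resize(a['pixels'][70:190,110:230],(400,400));im[:400,400:]=cv2.resize(b['pixels'][130:250,290:410],(400,400))
cv2.imwrite('pics/c1.png',im[:400,:,::-1])
for n,s,x0,y0,x1,y1 in(('scene',a,165,120,205,170),('top',b,308,168,352,214)):
    P=pts(s)[y0:y1,x0:x1].reshape(-1,3);q=P[(P[:,2]>.075)&(P[:,2]<.09)]
    print(n,len(q),cv2.minAreaRect((q[:,:2]*1000).astype(np.float32)) if len(q) else '',np.median(q[:,2]) if len(q) else '')
E
```

```text
clock: 4.1
tool_pos: [0.5501, -0.1831, 0.0613]
orientation: [180.0, 0.0, 116.1]
force: [-0.5, 0.4, -0.1]
opening: 0.0675
clock: 4.6
tool_pos: [0.5499, -0.183, 0.1413]
orientation: [180.0, -0.0, 116.0]
force: [-0.6, -0.2, 0.1]
opening: 0.088
scene 104 ((570.2656860351562, -160.89785766601562), (39.89773178100586, 14.121577262878418), 27.700719833374023) 0.08280131536960322
top 0
```

View pics/c1.png

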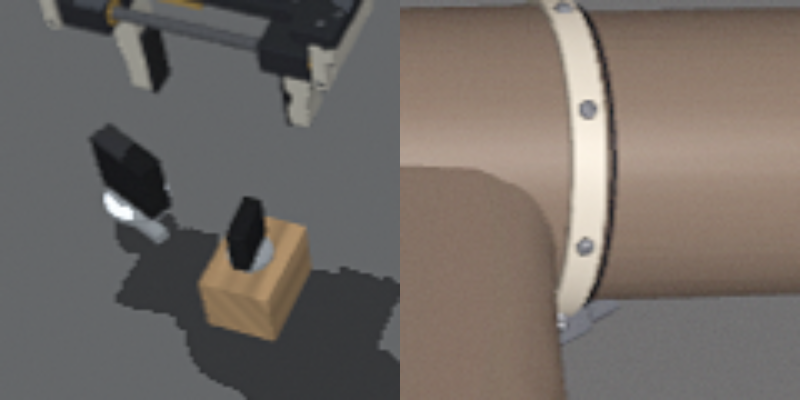

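The toggle is still upright in the stand, at crop (247,230). It now reads (570, -161) at about 27° and z = 83 mm, roughly 2 mm along its pocket from before. Moving directly over it and checking before descending.

```bash
python3 -m pendant '[[[10,12,0,0,0,1],[19.5,22.3,0,0,0,1],[19.5,22.3,0,0,0,1],[19.5,22.3,0,0,0,1],[19.5,22.3,0,0,0,1]]]'
python3 - <<'E'
from h import *
print(get_obs()['tool_pos'],get_obs()['orientation'])
a=snap('scene','s2')
cv2.imwrite('pics/c2.png',cv2.resize(a['pixels'][70:190,110:230],(480,480))[:,:,::-1])
P=pts(a)[120:170,165:205].reshape(-1,3);q=P[(P[:,2]>.075)&(P[:,2]<.09)]
print(len(q),cv2.minAreaRect((q[:,:2]*1000).astype(np.float32)),np.median(q,axis=0))
E
```

```text
clock: 5.32
tool_pos: [0.5695, -0.1609, 0.1412]
orientation: [-180.0, -0.0, 117.0]
force: [-0.3, -0.3, 0.1]
opening: 0.0875
[ 0.56946174 -0.16089539  0.14121871] [-1.79992230e+02 -4.76915913e-03  1.17045595e+02]
103 ((569.086181640625, -161.40350341796875), (38.58148193359375, 14.803312301635742), 29.03050422668457) [ 0.57091678 -0.159831    0.08253491]
```

View pics/c2.png

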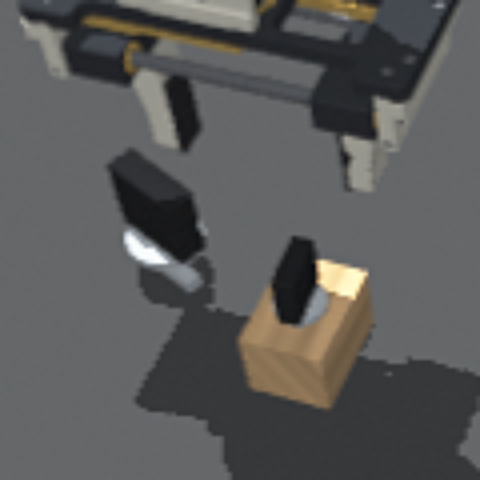

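The fingers straddle the handle at crop (295,280). The nearest finger clears the larger toggle by about 13 mm. Descend and grip.

```bash
python3 -m pendant '[[[0,0,-30,0,0,0],[0,0,-60,0,0,0],[0,0,-80,0,0,0],[0,0,-87,0,0,0],[0,0,-87,0,0,0],[0,0,-87,0,0,0]]]' && python3 -m pendant '[[[0,0,0,0,0,0],[0,0,0,0,0,0],[0,0,0,0,0,0],[0,0,0,0,0,0],[0,0,0,0,0,0],[0,0,0,0,0,0],[0,0,0,0,0,0],[0,0,0,0,0,0]]]' 1
```

```text
clock: 6.12
tool_pos: [0.5703, -0.1609, 0.0553]
orientation: [179.9, 0.0, 117.1]
force: [0.1, 0.1, 0.4]
opening: 0.0878
clock: 7.12
tool_pos: [0.5696, -0.1609, 0.0543]
orientation: [-180.0, 0.0, 117.1]
force: [0.3, -0.2, -1.1]
opening: 0.0136
```

Gripped at 13.6 mm. Lift.

```bash
python3 -m pendant '[[[0,0,10,0,0,0],[0,0,30,0,0,0],[0,0,60,0,0,0],[0,0,90,0,0,0],[0,0,100,0,0,0],[0,0,100,0,0,0],[0,0,100,0,0,0]]]'
python3 - <<'E'
from h import *
a=snap('scene','s3')
cv2.imwrite('pics/c3.png',cv2.resize(a['pixels'][70:190,110:230],(480,480))[:,:,::-1])
E
```

```text
clock: 8.0
tool_pos: [0.5688, -0.1607, 0.1531]
orientation: [-179.9, -0.1, 117.0]
force: [-0.6, -0.5, -1.0]
opening: 0.0136
```

View pics/c3.png

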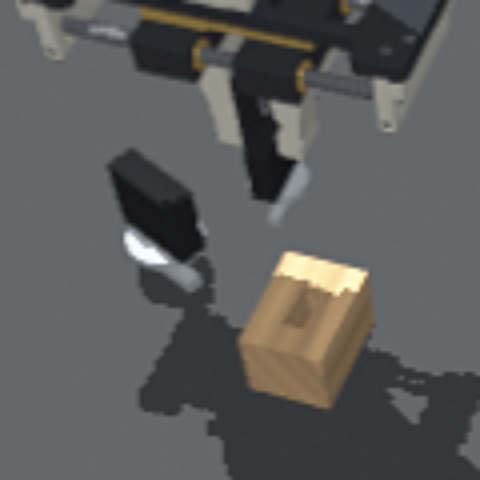

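The stand is empty and the toggle is held, but the collar and crossbar at crop (290,190) look tilted. I'll check the points in the tool frame.

```bash
python3 - <<'E'
from h import *
s=load('s3');P=pts(s);o=get_obs();t=o['tool_pos']
x0,y0,x1,y1=160,95,195,130
a=np.radians(27);ex=np.array([np.cos(a),np.sin(a)]);ey=np.array([-ex[1],ex[0]])
p=P[y0:y1,x0:x1];d=p-t;X=(d[...,:2]@ex)*1000;Y=(d[...,:2]@ey)*1000;Z=d[...,2]*1000
g=s['pixels'][y0:y1,x0:x1].mean(2)
for zz in range(-40,20,4):
    k=(Z>=zz)&(Z<zz+4)&(abs(X)<40)&(abs(Y)<40)
    if k.sum(): print(zz,k.sum(),'X',X[k].min().round(),X[k].max().round(),'Y',Y[k].min().round(),Y[k].max().round(),'grey',np.median(g[k]), 'X of light',np.round(np.percentile(X[k&(g>100)],[0,100])) if (k&(g>100)).any() else '', 'Y of light',np.round(np.percentile(Y[k&(g>100)],[0,100])) if (k&(g>100)).any() else '')
im=cv2.resize(s['pixels'][80:150,150:220],(600,600),interpolation=cv2.INTER_CUBIC)
cv2.imwrite('pics/c3b.png',im[:,:,::-1])
E
```

```text
-32 2 X 11.0 11.0 Y 1.0 3.0 grey 111.33333333333333 X of light [11. 11.] Y of light [1. 3.]
-28 9 X -5.0 12.0 Y -3.0 4.0 grey 110.0 X of light [-5. 12.] Y of light [-3.  4.]
-24 13 X 1.0 12.0 Y -3.0 4.0 grey 140.66666666666666 X of light [ 1. 12.] Y of light [-3.  4.]
-12 2 X -3.0 2.0 Y 14.0 16.0 grey 106.66666666666667 X of light [2. 2.] Y of light [14. 14.]
-8 35 X -17.0 16.0 Y -14.0 16.0 grey 139.0 X of light [-17.  12.] Y of light [-14.  16.]
-4 29 X -11.0 19.0 Y -13.0 16.0 grey 104.0 X of light [-9. 18.] Y of light [ 6. 16.]
0 16 X -4.0 19.0 Y -5.0 7.0 grey 23.666666666666668 X of light  Y of light 
4 13 X -6.0 19.0 Y -4.0 8.0 grey 24.0 X of light  Y of light 
8 18 X 1.0 20.0 Y -6.0 8.0 grey 22.166666666666668 X of light  Y of light 
12 14 X 1.0 18.0 Y -5.0 8.0 grey 24.833333333333336 X of light  Y of light 
16 8 X 7.0 19.0 Y -5.0 7.0 grey 21.333333333333336 X of light  Y of light
```

View pics/c3b.png

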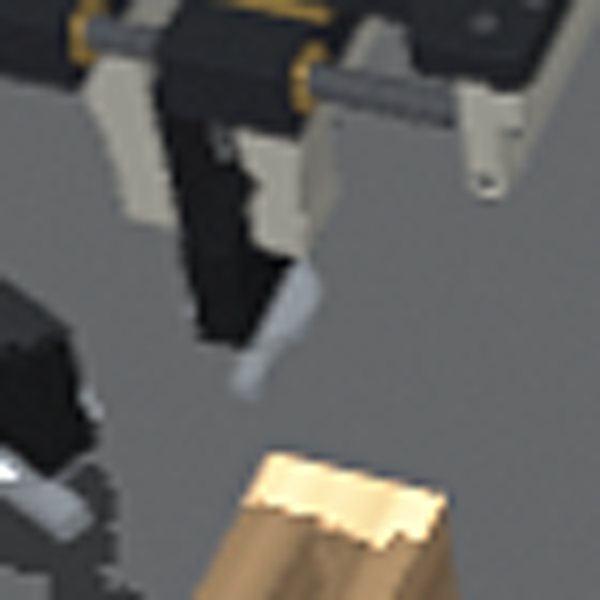

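The toggle is upright. The crossbar's underside is 29 mm below the TCP as expected, and it is centred to about 1 mm. The light bar is just the collar plus crossbar. Move above the slot.

```bash
python3 -m pendant '[[[-5,30,0,0,0,-5],[-10,70,0,0,0,-12],[-17,110,0,0,0,-20],[-23,150,0,0,0,-28],[-29,190,0,0,0,-36],[-35,230,0,0,0,-43],[-41,270,0,0,0,-48],[-46.5,300,0,0,0,-52],[-46.5,308,0,0,0,-52],[-46.5,308,0,0,0,-52]]]'; python3 -m pendant '[[[0,0,-15,0,0,0],[0,0,-30,0,0,0],[0,0,-40,0,0,0],[0,0,-40,0,0,0],[0,0,-40,0,0,0]]]'
cat > rel.py <<'E'
from h import *
import sys
s=snap('scene',sys.argv[1]);o=get_obs();t=o['tool_pos'];print(t*1000,o['orientation'],o['force'])
P=pts(s);a=np.radians(o['orientation'][2]-90);ex=np.array([np.cos(a),np.sin(a)]);ey=np.array([-ex[1],ex[0]])
d=P-t;X=(d[...,:2]@ex)*1000;Y=(d[...,:2]@ey)*1000;Z=d[...,2]*1000;g=s['pixels'].mean(2)
for zz in range(-34,22,3):
    k=(Z>=zz)&(Z<zz+3)&(abs(X)<24)&(abs(Y)<22)&(P[...,2]>.067)
    if k.sum(): print(zz,k.sum(),'X',X[k].min().round(1),X[k].max().round(1),'Y',Y[k].min().round(1),Y[k].max().round(1),'grey',np.median(g[k]))
E
python3 rel.py s4
python3 - <<'E'
from h import *
s=load('s4');cv2.imwrite('pics/c4.png',cv2.resize(s['pixels'][140:250,240:360],(720,600*660//600)[:2] if 0 else (654,600),interpolation=cv2.INTER_CUBIC)[:,:,::-1])
E
```

```text
clock: 9.3
tool_pos: [0.5228, 0.1472, 0.1535]
orientation: [-180.0, 0.1, 65.2]
force: [-0.0, -0.3, -0.9]
opening: 0.0135
clock: 9.93
tool_pos: [0.5234, 0.1472, 0.1145]
orientation: [180.0, -0.0, 65.1]
force: [0.4, -0.4, -1.3]
opening: 0.0134
[523.50409119 147.29893982 114.68576737] [ 1.79970267e+02 -3.24747003e-02  6.50576399e+01] [ 0.42506861 -0.65976157 -0.7027617 ]
-31 1 X 11.2 11.2 Y -1.9 -1.9 grey 110.66666666666667
-28 6 X 2.6 11.2 Y -3.7 2.8 grey 132.5
-25 7 X 6.2 12.3 Y -3.1 2.8 grey 140.33333333333334
-10 13 X -5.0 12.2 Y 4.4 14.3 grey 139.33333333333334
-7 33 X -7.2 13.9 Y 4.1 15.1 grey 151.33333333333334
-4 15 X -4.7 18.0 Y -8.0 14.8 grey 75.33333333333333
-1 7 X 4.5 18.3 Y -1.1 6.0 grey 18.666666666666668
2 8 X 2.7 18.5 Y -3.0 6.0 grey 23.666666666666664
5 10 X 5.1 18.4 Y -2.1 6.2 grey 23.833333333333336
8 8 X 5.3 18.3 Y -2.7 6.7 grey 25.333333333333332
11 5 X 7.4 18.3 Y -3.2 5.7 grey 26.666666666666668
14 9 X 8.4 18.5 Y -3.5 6.8 grey 24.666666666666668
17 7 X 10.5 18.2 Y -5.9 6.6 grey 22.0
20 8 X 9.3 18.0 Y -5.8 7.0 grey 25.333333333333336
```

View pics/c4.png

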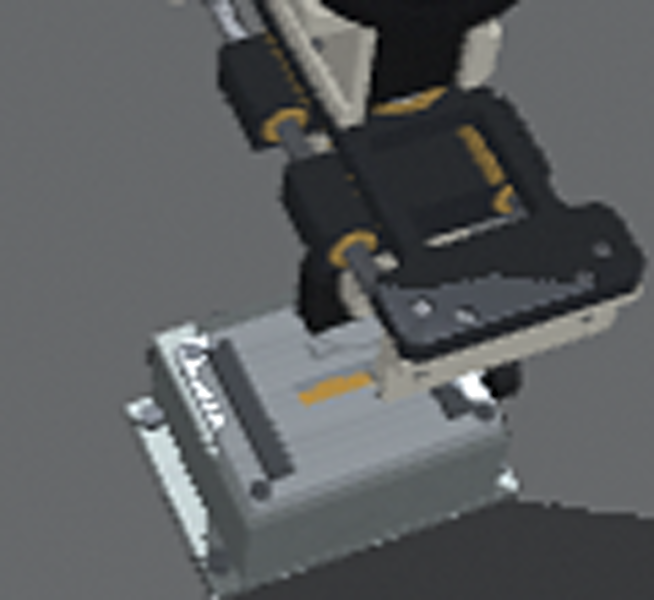

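Relative to the TCP the toggle is centred to about 0.5 mm and lines up with the slot (crop (335,388)). Descend in small steps, watching the force.

```bash
python3 -m pendant '[[[0,0,-10,0,0,0],[0,0,-18,0,0,0],[0,0,-22,0,0,0],[0,0,-24,0,0,0],[0,0,-25,0,0,0],[0,0,-26,0,0,0],[0,0,-26,0,0,0],[0,0,-26,0,0,0]]]'
```

```text
clock: 10.98
tool_pos: [0.5232, 0.1472, 0.0884]
orientation: [180.0, -0.0, 65.1]
force: [0.1, 1.0, -1.1]
opening: 0.0134
```

```bash
python3 -m pendant '[[[0,0,-1,0,0,0],[0,0,-2,0,0,0],[0,0,-2,0,0,0],[0,0,-2,0,0,0]]]';python3 -m pendant '[[[0,0,-1,0,0,0],[0,0,-2,0,0,0],[0,0,-2,0,0,0],[0,0,-2,0,0,0]]]'
```

```text
clock: 11.48
tool_pos: [0.5231, 0.1471, 0.0863]
orientation: [-180.0, 0.0, 65.0]
force: [-0.2, -0.3, -0.6]
opening: 0.0132
clock: 11.98
tool_pos: [0.5231, 0.1472, 0.0843]
orientation: [-180.0, 0.0, 65.1]
force: [0.9, 0.8, -0.6]
opening: 0.0135
```

No contact force with the bar 5 mm below the plate face, so it is in the slot. Push on against the spring.

```bash
python3 -m pendant '[[[0,0,-2,0,0,0],[0,0,-4,0,0,0],[0,0,-6,0,0,0],[0,0,-7,0,0,0],[0,0,-8,0,0,0],[0,0,-8,0,0,0],[0,0,-8,0,0,0]]]';python3 -m pendant '[[[0,0,-1,0,0,0],[0,0,-2,0,0,0],[0,0,-3,0,0,0],[0,0,-4,0,0,0],[0,0,-4,0,0,0],[0,0,-4,0,0,0]]]'
```

```text
clock: 12.85
tool_pos: [0.5232, 0.1472, 0.0764]
orientation: [180.0, -0.0, 65.1]
force: [-1.0, -1.0, 4.4]
opening: 0.0132
clock: 13.6
tool_pos: [0.5233, 0.1472, 0.0725]
orientation: [180.0, -0.0, 65.1]
force: [-1.4, -0.3, 6.5]
opening: 0.0131
```

The spring force of about 7.4 N matches an origin height of about 43 mm. One more mm, then the quarter turn, checking partway.

```bash
python3 -m pendant '[[[0,0,-1,0,0,0],[0,0,-1,0,0,5],[0,0,-1,0,0,12],[0,0,-1,0,0,20],[0,0,-1,0,0,20],[0,0,-1,0,0,20]]]'; python3 -c "
from plant import *;o=get_obs();print(o['moment'],o['force'],o['joint_pos'])"
```

```text
clock: 14.35
tool_pos: [0.524, 0.1475, 0.0718]
orientation: [179.9, -0.0, 85.1]
force: [-0.9, -0.1, 5.7]
opening: 0.0132
[-0.07460017  0.05586806  0.03479625] [-0.92889263 -0.10973398  5.74452472] [ 3.63758429e+01  1.55705644e+01 -2.59412887e+01  3.93640594e-02
 -4.83934488e+01 -1.31323280e+02]
```

It turns freely. Finish the quarter turn.

```bash
python3 -m pendant '[[[0,0,0,0,0,8],[0,0,0,0,0,18],[0,0,0,0,0,28],[0,0,0,0,0,38],[0,0,0,0,0,48],[0,0,0,0,0,58],[0,0,0,0,0,66],[0,0,0,0,0,70],[0,0,0,0,0,70],[0,0,0,0,0,70]]]'; python3 -c "
from plant import *;o=get_obs();print(o['moment'],o['force'])"
```

```text
clock: 15.6
tool_pos: [0.5241, 0.1476, 0.0719]
orientation: [179.9, 0.1, 155.1]
force: [-0.5, -0.4, 6.6]
opening: 0.0137
[0.07714048 0.01340994 0.07674804] [-0.47544192 -0.35677622  6.64050252]
```

```bash
python3 -m pendant '[[[0,0,1,0,0,0],[0,0,2,0,0,0],[0,0,3,0,0,0],[0,0,4,0,0,0],[0,0,4,0,0,0],[0,0,4,0,0,0]]]'; python3 -m pendant '[[[0,0,0.5,0,0,0],[0,0,1,0,0,0],[0,0,1.5,0,0,0],[0,0,1.5,0,0,0],[0,0,1.5,0,0,0]]]'
```

```text
clock: 16.35
tool_pos: [0.5237, 0.1475, 0.0755]
orientation: [179.9, 0.0, 155.1]
force: [2.2, 1.0, 4.8]
opening: 0.0137
clock: 16.98
tool_pos: [0.5232, 0.1472, 0.0768]
orientation: [180.0, 0.0, 155.1]
force: [2.1, 1.2, 3.7]
opening: 0.0133
```

It has risen past 45 mm, so it is in the groove. Up a touch more to confirm the roof.

```bash
python3 -m pendant '[[[0,0,0.5,0,0,0],[0,0,0.9,0,0,0],[0,0,0.9,0,0,0],[0,0,0.9,0,0,0]]]'
```

```text
clock: 17.48
tool_pos: [0.5228, 0.1471, 0.0772]
orientation: [-180.0, -0.0, 155.0]
force: [3.3, 3.2, -4.7]
opening: 0.0136
```

The force reversed to a 4.7 N pull at the expected height (origin 48 mm), so it is against the groove roof. Ease off, release and retreat.

```bash
python3 -m pendant '[[[0,0,-0.4,0,0,0],[0,0,-0.4,0,0,0]]]'; python3 -m pendant '[[[0,0,0,0,0,0],[0,0,0,0,0,0],[0,0,0,0,0,0],[0,0,0,0,0,0],[0,0,0,0,0,0],[0,0,0,0,0,0],[0,0,0,0,0,0],[0,0,0,0,0,0]]]' -1;python3 -m pendant '[[[0,0,10,0,0,0],[0,0,40,0,0,0],[0,0,80,0,0,0],[0,0,110,0,0,0],[0,-50,120,0,0,0],[0,-100,120,0,0,0],[0,-150,120,0,0,0],[0,-200,120,0,0,0],[0,-200,120,0,0,0],[0,-200,120,0,0,0]]]'
python3 - <<'E'
from h import *
a=snap('scene','s5');b=snap('top','t5')
im=np.zeros((600,800,3),np.uint8)
im[:,:500]=cv2.resize(a['pixels'][:,90:410],(500,600));im[:300,500:]=cv2.resize(a['pixels'][165:255,255:345],(300,300));im[300:,500:]=cv2.resize(b['pixels'][165:255,160:250],(300,300))
cv2.imwrite('pics/c5.png',im[:,:,::-1])
for n,s in(('scene',a),('top',b)):
    P=pts(s);k=(P[...,2]>.07)&(P[...,2]<.125)&(np.hypot(P[...,0]-.523,P[...,1]-.147)<.05);q=P[k]
    t=q[q[:,2]>.098]
    print(n,len(t),cv2.minAreaRect((t[:,:2]*1000).astype(np.float32)) if len(t)>4 else '',np.percentile(q[:,2],[50,90,99]) if len(q) else '')
E
```

```text
clock: 17.73
tool_pos: [0.523, 0.1471, 0.0772]
orientation: [-180.0, -0.0, 155.0]
force: [2.6, 2.4, -1.6]
opening: 0.0131
clock: 18.73
tool_pos: [0.5231, 0.1472, 0.0773]
orientation: [-180.0, -0.0, 155.1]
force: [-0.5, 0.4, -0.2]
opening: 0.0856
clock: 19.98
tool_pos: [0.5232, -0.0529, 0.1978]
orientation: [180.0, 0.0, 155.0]
force: [1.0, -0.6, 0.1]
opening: 0.0878
scene 141 ((523.2694091796875, 146.79319763183594), (39.09918975830078, 14.213932037353516), 64.49961853027344) [0.0968831  0.10658313 0.10873716]
top 0
```

View pics/c5.png

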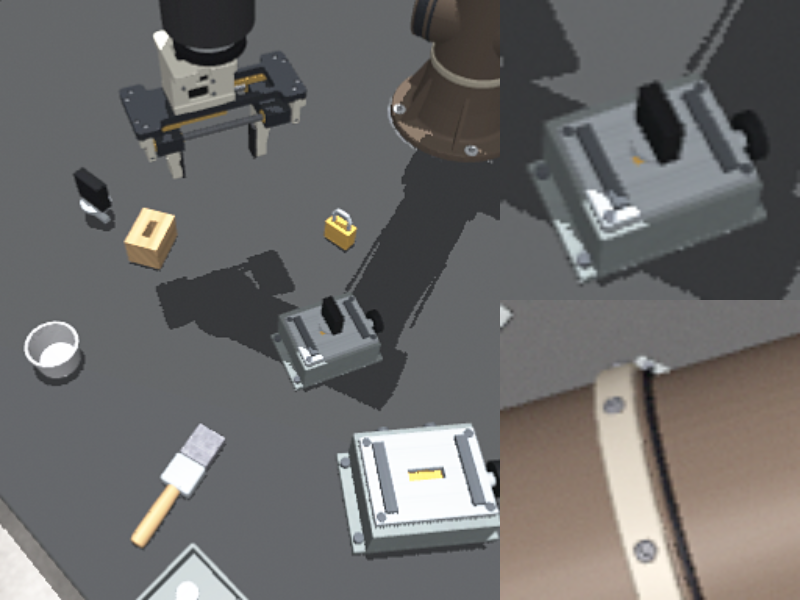

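The toggle stands upright across the slot, with its handle at crop (660,125). Its top is at z ≈ 106.5 mm (106 expected), at 64.5° and within 0.7 mm of the slot centre. The gripper is clear, and the padlock, brush and tin look unmoved.

```bash
python3 -c "
from plant import *
print(close_job())"
```

```text
the job is handed in; nothing more can be done
None
```

I fitted the smaller black-handled toggle from the stand to the small key vise. It went through the slot, down against the spring, and a +90° turn, then rose into its groove and was released. I handed the job in with the robot's clock at about 20 s.

**Final checks:**
- **Lock:** a slight lift met the groove roof, giving a 4.7 N pull with the toggle's origin about 48 mm up, as expected.
- **After release:** the scene camera showed the toggle upright. The handle top was at about 106.5 mm (106 expected), turned about 90° to the slot and within 0.7 mm of its centre.
- **Forces:** the highest reading on the vise was about 7 N. Forces were read only at the end of each move, so brief peaks between readings were not seen.
- **Other items:** the padlock, brush and tin looked to be where they started, judged by eye from the picture and not measured.

**What went wrong or could not be checked:**
- **First grasp:** my first approach stopped about 28 mm short because of the speed limit, and I closed the gripper before checking. It nudged the toggle about 2 mm within its pocket. I opened, checked with the camera and grasped again correctly.
- **Top camera:** the arm blocked it for the final check, so that rests on the scene camera and the force readings.

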